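Put the piled crimp dies back in their seats

ROBOT

A 6-joint arm with a two-finger parallel gripper is mounted at the origin on the work surface; the furniture and walls round the work are solid. World frame = base frame: x ahead of the robot, y to its left, z up, the work surface at z = 0. Lengths are in m, angles in degrees, forces in N, time in s.
With the tool pointing down it reaches from about 0.25 to 0.775 m from the base axis. Payload 4 kg.
Tool frame: the origin (TCP) lies at the very end of the fingers, on their centre line; the grasp point (between the pads) lies 19 mm behind it; z points along the fingers, y is the line along which they close (so a half turn about z gives the same grasp; the last joint's range is limited). The gripper opens to 85 mm and grips with 20 to 120 N. Pads are 22 mm wide; open, the fingers measure 114 mm over their backs; the gripper's body (76 mm by 85 mm) begins 54 mm behind the grasp point. The pads swing forward as they close: fully open they stand 13 mm farther back than shut.
Start: joints at [61.129, 4.996, 78.535, -0, 96.463, -5.907], TCP at [0.215, 0.506, 0.231] pointing down, gripper open.
Joint ranges: [-177.83, 177.83], [-43.37, 116.18], [15.69, 146.23], [-61.86, 241.86], [9.47, 152.12], [-147.06, 147.06]. Speed limits (degrees/s): [159.86, 159.86, 180, 180, 180, 180].

INTERFACE

Orientations are given as [roll, pitch, yaw] about the fixed x, y, z axes, in that order (R = Rz(yaw) Ry(pitch) Rx(roll)).
In Python, from rig import manip, read_camera, camera_model, finish_job gives the robot as it stands.
- The arm moves only by the tool apply_moves, never from a script. Its argument "steps" is a list of rows, each a list of 6 numbers: the shift along the tool's x, y, z in units of 50 mm (1.0 is 50 mm), then the turn, a rotation vector about the tool's x, y, z in degrees. In form: [[x, y, z, rx, ry, rz], ...]. A call has exactly 10 rows; each row shifts and turns the commanded pose from where the row before left it, along the tool's axes as they then stand; what a row does not reach is not made up. A row lasts 1/8 s, in which the tool goes at most 62.5 mm and 10.7 degrees, less where a joint would pass 70% of its speed; a pose out of reach is approached as far as the arm can. A call is refused whole if a number of a shift passes 1 or a number of a turn 10.7, either way. A call with a gripper value outside its range is refused whole. "gripper" is the opening, from -1 (shut) to 1 (fully open), set as the call begins (left out, the last holds). The fingers move at their own pace and stop on an object; "force" is the grip in N (left out, the last holds). Time passes only in rows, so rows that do not move let the fingers close, or fill a call up. It gives the time, the measured TCP pose, the force, the opening and the grip force at its end, in the units of the state.
- manip.read_state(): the state, without advancing time (a new reading comes with each control period).
- read_camera(name): name is "side" or "top" or "wrist"; returns (picture, depth): 400x640x3 uint8, blue, green, red; 400x640 float32, m along the optical axis (not along the pixel's ray), 0 where there is no reading.
- camera_model(name): a dict with "intrinsics" (3x3 intrinsics, pixels), "k1" (the pictures are not rectified: a ray, as slopes to the right and down, at radius r is drawn at 1 + k1 r^2 times it, then the intrinsics apply), "extrinsics" (4x4, takes a point from world to camera coordinates). Camera axes: x right, y up, looking along -z (the intrinsics and any distortion apply to the point x, -y, -z); pixel columns grow to the right and rows downward; lengths in m; the calibration is good to about 2 mm. A picture is of the moment at which its call begins: read the wrist's pose just before it. camera_model takes no time and is no camera call; for the wrist camera it gives the pose at the moment of the call.
- finish_job(): hands the job in; it is judged then, once.
The state is a dict: "time": time; "q": joint angles; "joint_vel": joint speeds; "effort": joint torques, N m; "tool_pos": TCP position; "tool_rot": TCP orientation; "force": force on the tool from outside, world axes, zero at the start; "torque": the same for the moment, N m; "width": finger opening in m; "grasp_force": force on a finger pad.
Only numpy, scipy, OpenCV 4.12 (cv2) and the standard library are available. Lean on these libraries where they do the work, as an engineer would, in place of code of your own. Each camera call takes 0.05 s, during which the arm holds its last target. There are 200 camera calls.

TASK

Someone has piled the three crimp dies on top of one another and left the steel height gauge lying in the yellow die's seat. Put the gauge back into its wooden case, and take the pile down so that each die sits flat and fully home in the seat of its own colour code (red, blue, yellow). The dies chip easily, so do not drop or tip anything, and leave the oil bottle and the tally counter where they stand.

Things in the scene. Friction and masses are not known exactly. Their poses are not given: they have to be found in the camera images.
- die_red: crimp die, red code (top of the pile at the start): brown base 34 (its x) x 48 (its y) x 14 mm with red paint on both ends, on it a steel insert 20 (x) x 30 (y) mm with flat top at 26 mm, on which the next die stands; 0.28 kg. Origin: centre of underside, z up. Grip insert or base across x.
- die_blue: crimp die, blue code (middle of the pile, turned crosswise): black base 32 (its x) x 54 (its y) x 16.5 mm with blue paint on both ends, on it a steel insert 19 (x) x 34 (y) mm with flat top at 30 mm, on which the next die stands; 0.28 kg. Origin: centre of underside, z up. Grip insert or base across x.
- die_yellow: crimp die, yellow code (bottom of the pile, on the bench): dark red-brown base 36 (its x) x 62 (its y) x 18.7 mm with yellow paint on both ends, on it a steel insert 22 (x) x 40 (y) mm with flat top at 34 mm, on which the next die stands; 0.28 kg. Origin: centre of underside, z up. Grip insert or base across x.
- seat_red: red fixed steel seat for the red-coded die, plate 60 (x) x 92 (y) mm; rubber floor 8 mm above bench, 40 x 54 mm. Six tabs round it, 9 mm above the floor, flare out 30 deg (5 mm more each side at the top); middle of the x sides open for fingers. Origin: centre of underside. Die y lies along seat y, either way round.
- seat_blue: blue fixed steel seat for the blue-coded die, plate 58 (x) x 98 (y) mm; rubber floor 8 mm above bench, 38 x 60 mm. Six tabs round it, 9 mm above the floor, flare out 30 deg (5 mm more each side at the top); middle of the x sides open for fingers. Origin: centre of underside. Die y lies along seat y, either way round.
- seat_yellow: yellow fixed steel seat for the yellow-coded die, plate 62 (x) x 106 (y) mm; rubber floor 8 mm above bench, 42 x 68 mm. Six tabs round it, 9 mm above the floor, flare out 30 deg (5 mm more each side at the top); middle of the x sides open for fingers. Origin: centre of underside. Die y lies along seat y, either way round. Holds the gauge at the start.
- height_gauge: steel height gauge, 0.12 kg, lying in the yellow seat at the start: base 28 (x) x 60 (y) x 12 mm, on it a step block 20 (x) x 28 (y) mm, from y = -6 to +22 mm, up to 22 mm, and a black knob 15 mm across at y = -18 mm, up to 26 mm. Origin: centre of the underside, z up. Grip the step block or the base across x.
- gauge_case: fixed wooden case of the gauge, 64 (x) x 96 (y) x 18 mm, with a recess 40 x 72 mm whose grey felt floor is 8 mm above the bench (6 mm clear all round the gauge); walls reach 10 mm above the floor, with 36 mm wide finger gaps in the middle of the long sides. Origin: centre of the underside, on the bench; the gauge's y lies along the case's y, either way round.
- oil_bottle: loose bystander: machine oil bottle with red cap, 38 mm across, 105 mm high; leave standing. Origin: centre of the underside.
- tally_counter: loose bystander: pale round tally counter, 45 mm across, 32 mm high; leave alone. Origin: centre of the underside.
There are look-alikes about, which are no part of the job. What is shaped like the seat_red but orange is not meant.

How it is judged (in metres and radians):
At the end, for the whole second after the job is handed in: Each die rests on the rubber floor of the seat of its own colour, upright, lengthwise along the seat and centred within 6 mm; the height gauge rests on the felt of its wooden case, upright, lengthwise along it and centred within 10 mm; all released and at rest (horizontal distance between die_red and seat_red below 0.006 m and z of die_red in the frame of seat_red between 0.005 and 0.0105 m and angle between each of die_red, die_blue, die_yellow, height_gauge's own z axis and vertical below 0.08 rad and angle between the y axis of die_red and the y axis of seat_red, either way round below 0.3 rad and linear speed of each of die_red, die_blue, die_yellow, height_gauge below 0.02 m/s and contact force between the fingers and die_red below 0.1 N and horizontal distance between die_blue and seat_blue below 0.006 m and z of die_blue in the frame of seat_blue between 0.005 and 0.0105 m and angle between the y axis of die_blue and the y axis of seat_blue, either way round below 0.3 rad and contact force between the fingers and die_blue below 0.1 N and horizontal distance between die_yellow and seat_yellow below 0.006 m and z of die_yellow in the frame of seat_yellow between 0.005 and 0.0105 m and angle between the y axis of die_yellow and the y axis of seat_yellow, either way round below 0.3 rad and contact force between the fingers and die_yellow below 0.1 N and horizontal distance between height_gauge and gauge_case below 0.01 m and z of height_gauge in the frame of gauge_case between 0.005 and 0.0105 m and angle between the y axis of height_gauge and the y axis of gauge_case, either way round below 0.3 rad and contact force between the fingers and height_gauge below 0.1 N); the robot touches nothing.
It fails at once if a die or the gauge is tipped over (more than 35 degrees) (angle between any of die_red, die_blue, die_yellow, height_gauge's own z axis and vertical above 0.61 rad).
It fails at once if a die or the gauge is dropped (falls freely at more than 0.6 m/s, a fall of about 2 cm) ((contact force between die_red and anything else below 0.01 N and linear speed of die_red above 0.6 m/s) or (contact force between die_blue and anything else below 0.01 N and linear speed of die_blue above 0.6 m/s) or (contact force between die_yellow and anything else below 0.01 N and linear speed of die_yellow above 0.6 m/s) or (contact force between height_gauge and anything else below 0.01 N and linear speed of height_gauge above 0.6 m/s)).
It fails at once if the oil bottle is moved by more than 2 cm (distance of oil_bottle from where it was at the start of the episode above 0.02 m).
It fails at once if the tally counter is moved by more than 2 cm (distance of tally_counter from where it was at the start of the episode above 0.02 m).
It also fails if it takes over 104 s, if anything falls off the work surface, if the arm or the gripper's body presses on something with over 40 N, if the wrist force passes 120 N, or if a joint passes its speed limit or range.

## Working session

There is one attempt and no reset: what is moved stays moved. The work goes in short steps, Python scripts to look and compute and a tool call to move; the robot and the scene stay as the last step left them, time stands still between calls to the robot, and variables do not carry over. Pictures are saved under pics/ and viewed, at most 14 in all, crops included, and the job is handed in when it is done.

Besides the shell and the picture viewer there is one more tool, called in YAML: its name, and indented under it one key for each argument. apply_moves: Moves the arm, as the interface text tells. Its arguments: {"type":"object","properties":{"steps":{"type":"array","items":{"type":"array","items":{"type":"number"}}},"gripper":{"type":"number"},"force":{"type":"number"}},"required":["steps"]}

```bash
ls; mkdir -p pics; cat > h.py <<'E'
import numpy as np, cv2
from rig import manip, read_camera, camera_model
def rays(m,px):
    """pixel Nx2 -> origin, world direction with unit depth"""
    px=np.atleast_2d(px).astype(float);K=np.array(m["intrinsics"]);E=np.array(m["extrinsics"])
    d=(px-[K[0,2],K[1,2]])/[K[0,0],K[1,1]];s=d.copy()
    for _ in range(20): s=d/(1+m["k1"]*(s**2).sum(1,keepdims=True))
    c=np.c_[s[:,0],-s[:,1],-np.ones(len(s))];R=E[:3,:3];o=-R.T@E[:3,3]
    return o,c@R
def onplane(m,px,z):
    o,d=rays(m,px);return o+d*((z-o[2])/d[:,2])[:,None]
def cloud(m,dep):
    h,w=dep.shape;v,u=np.mgrid[:h,:w];o,d=rays(m,np.c_[u.ravel(),v.ravel()])
    return (o+d*dep.reshape(-1,1)).reshape(h,w,3)
E
python3 - <<'E'
from h import *
for n in ("top","side"):
    im,d=read_camera(n);m=camera_model(n);np.savez(n,im=im,d=d);cv2.imwrite(f"pics/{n}0.png",im)
    print(n,m)
print(manip.read_state())
E
```

```text
pics
top {'intrinsics': array([[484.96126553,   0.        , 320.22265744],
       [  0.        , 484.96126553, 201.02287519],
       [  0.        ,   0.        ,   1.        ]]), 'k1': -0.10070677012001021, 'extrinsics': array([[ 2.69158773e-02, -9.99637696e-01,  1.11781886e-04,
        -9.26118369e-02],
       [ 9.81476220e-01,  2.64480863e-02,  1.89749644e-01,
        -5.04684420e-01],
       [-1.89683853e-01, -4.99756687e-03,  9.81832501e-01,
        -1.02882238e+00],
       [ 0.00000000e+00,  0.00000000e+00,  0.00000000e+00,
         1.00000000e+00]])}
side {'intrinsics': array([[455.95789279,   0.        , 322.55694665],
       [  0.        , 455.95789279, 200.43063747],
       [  0.        ,   0.        ,   1.        ]]), 'k1': -0.046454352988720846, 'extrinsics': array([[ 0.99980079, -0.01023363,  0.01713645, -0.49917945],
       [-0.00663063,  0.63950586,  0.76875763, -0.01045279],
       [-0.01882604, -0.76871811,  0.63931061, -0.93283467],
       [ 0.        ,  0.        ,  0.        ,  1.        ]])}
{'time': 0.1, 'q': array([ 6.11287079e+01,  5.03506631e+00,  7.86147211e+01, -2.14387100e-04,
        9.64654268e+01, -5.90813438e+00]), 'joint_vel': array([ 0.10317411, -0.06799627, -0.06662594, -0.00867122, -0.01604791,
        0.06162732]), 'effort': array([ 2.26076954e-03, -3.53012180e+01, -3.14221573e+01, -1.70076019e-04,
        7.93305575e-03, -1.61415755e-06]), 'tool_pos': array([0.21437046, 0.50601141, 0.23026645]), 'tool_rot': array([-1.79885376e+02, -1.16474802e-02,  1.57036807e+02]), 'force': array([-0.35368167, -0.7951572 , -0.07329378]), 'torque': array([ 0.01222595, -0.02948039,  0.01524564]), 'grasp_force': 0.0, 'width': 0.08533232471988583}
```

View pics/top0.png

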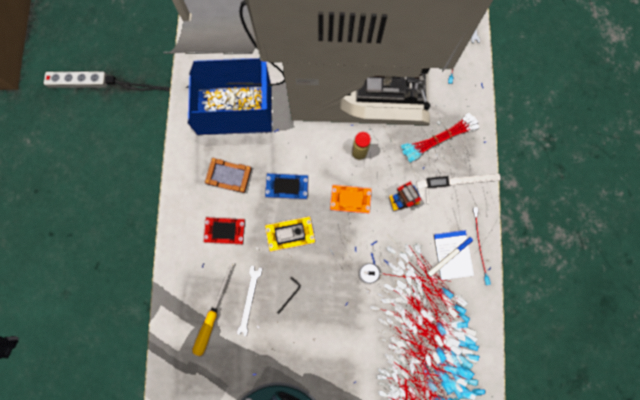

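View pics/side0.png

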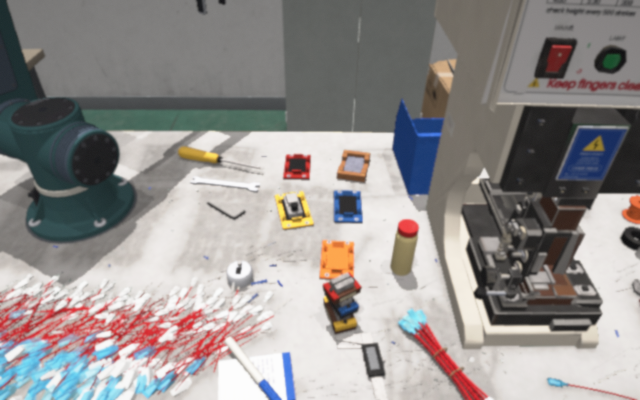

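Top view: red seat at (224,230), blue seat (287,186), yellow seat with the gauge (290,233), wooden case (229,175). The orange look-alike is at (351,198), the pile at (405,195), the bottle at (361,146) and the counter at (369,273). Next I take rough measurements.

```bash
cat > a.py <<'E'
from h import *
z=np.load("top.npz");im,d=z["im"],z["d"];m=camera_model("top");P=cloud(m,d)
# enlarged crop
c=im[120:290,195:435];cv2.imwrite("pics/crop0.png",cv2.resize(c,None,fx=3.3,fy=3.3,interpolation=cv2.INTER_CUBIC))
hsv=cv2.cvtColor(im,cv2.COLOR_BGR2HSV)
for n,(u,v) in dict(red=(224,230),blue=(287,186),yellow=(290,233),case=(229,175),orange=(351,198),pile=(405,195),bottle=(361,146),counter=(369,273),bench=(330,235)).items():
    w=P[v-25:v+26,u-28:u+29].reshape(-1,3)
    zz=w[:,2];print(n,"centre",P[v,u].round(3),"hsv",hsv[v,u],"max z %.3f med %.3f min %.3f"%(zz.max(),np.median(zz),zz.min()))
    k=w[(zz>.006)]
    if len(k)>30:
        r=cv2.minAreaRect((k[:,:2]*1000).astype(np.float32));print("   rect mm",np.round(r[0],1),np.round(r[1],1),round(r[2],1))
E
python3 a.py
```

```text
red centre [0.441 0.139 0.012] hsv [ 0 16 31] max z 1.106 med 0.003 min -0.006
   rect mm [395.8  45.7] [317.9 106.4] 60.7
blue centre [ 0.548 -0.001  0.008] hsv [10 25 31] max z 1.106 med 0.002 min -0.007
   rect mm [451.7  -7.1] [313.7 119.5] 6.6
yellow centre [ 0.436 -0.014  0.034] hsv [ 14  16 213] max z 1.106 med 0.003 min -0.007
   rect mm [392.2 -31.1] [205.9 110.6] 21.8
case centre [0.572 0.137 0.005] hsv [122  26 160] max z 1.106 med 0.003 min -0.007
   rect mm [482.6  28.6] [403.7 133. ] 50.4
orange centre [ 0.524 -0.15   0.009] hsv [ 17 255 244] max z 1.106 med 0.002 min -0.007
   rect mm [ 436.6 -149.2] [106.3 278. ] 85.1
pile centre [ 0.518 -0.261  0.087] hsv [ 8 49 99] max z 1.106 med 0.002 min -0.007
   rect mm [ 470.1 -189.7] [134.2 372.1] 38.0
bottle centre [ 0.618 -0.164  0.108] hsv [  1 226 169] max z 1.106 med 0.001 min -0.006
   rect mm [ 506.1 -161. ] [133.5 413.9] 87.2
counter centre [ 0.352 -0.191  0.031] hsv [ 0  4 67] max z 1.106 med 0.002 min -0.006
   rect mm [ 354.5 -170.3] [170.7 111.6] 89.4
bench centre [ 0.438 -0.103  0.   ] hsv [ 12  21 178] max z 1.106 med 0.001 min -0.006
   rect mm [ 399.  -104.3] [191.5 128.5] 1.5
```

View pics/crop0.png

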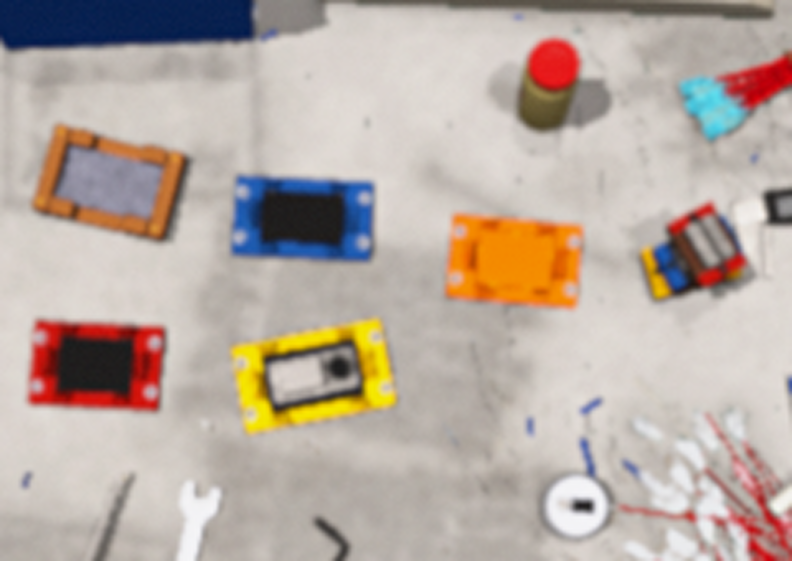

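The crop confirms it: the red seat (crop 95,365) has a black rubber floor and saturated red plates. The orange piece at (513,260) is the decoy. Next are mask fits on known planes.

```bash
cat > b.py <<'E'
from h import *
z=np.load("top.npz");im=z["im"];m=camera_model("top")
S=4;big=cv2.resize(im,None,fx=S,fy=S,interpolation=cv2.INTER_CUBIC);hsv=cv2.cvtColor(big,cv2.COLOR_BGR2HSV)
def fit(n,lo,hi,box,zp,lo2=None,hi2=None):
    k=cv2.inRange(hsv,np.array(lo),np.array(hi))
    if lo2: k|=cv2.inRange(hsv,np.array(lo2),np.array(hi2))
    q=np.zeros_like(k);u0,v0,u1,v1=[S*b for b in box];q[v0:v1,u0:u1]=k[v0:v1,u0:u1]
    c,_=cv2.findContours(q,cv2.RETR_EXTERNAL,cv2.CHAIN_APPROX_NONE);c=np.vstack([x for x in c if cv2.contourArea(x)>300])[:,0]
    p=onplane(m,(c+.5)/S-.5,zp)[:,:2]*1000
    (cx,cy),(w,h),a=cv2.minAreaRect(p.astype(np.float32))
    if w>h: a-=90;w,h=h,w   # h = long side, long axis direction = a+90
    ay=(a+90+90)%180-90
    print(n,"c %.1f %.1f"%(cx,cy),"size %.1f x %.1f"%(w,h),"long axis yaw %.1f"%ay)
fit("red",(0,150,90),(8,255,255),(200,212,250,248),.006,(172,150,90),(180,255,255))
fit("blue",(100,130,60),(125,255,255),(262,168,312,204),.006)
fit("yellow",(22,150,120),(35,255,255),(262,212,318,256),.006)
fit("case",(5,100,60),(18,255,255),(200,152,256,198),.018)
fit("cap",(0,150,90),(8,255,255),(345,125,375,165),.105,(172,150,90),(180,255,255))
fit("redtop",(0,150,90),(8,255,255),(385,175,430,215),.078,(172,150,90),(180,255,255))
print(onplane(m,[[369,273]],.032))
E
python3 b.py
```

```text
red c 440.9 140.3 size 56.9 x 89.5 long axis yaw 88.6
blue c 549.2 0.7 size 55.0 x 95.5 long axis yaw 88.7
yellow c 438.0 -11.0 size 61.2 x 105.6 long axis yaw -77.3
case c 569.1 137.3 size 64.4 x 97.7 long axis yaw 78.0
cap c 634.1 -166.3 size 32.2 x 34.8 long axis yaw -10.2
redtop c 521.2 -271.1 size 34.5 x 48.7 long axis yaw 29.6
[[ 0.35185514 -0.19049217  0.032     ]]
```

apply_moves:
  steps:
    - [-0.815,-0.778,0,0,0,0]
    - [-0.815,-0.778,0,0,0,0]
    - [-0.815,-0.778,0,0,0,0]
    - [-0.815,-0.778,0,0,0,0]
    - [-0.815,-0.778,0,0,0,0]
    - [-0.815,-0.778,0,0,0,0]
    - [-0.815,-0.778,0,0,0,0]
    - [-0.815,-0.778,0,0,0,0]
    - [-0.815,-0.778,0,0,0,0]
    - [-0.815,-0.778,0,0,0,0]
  gripper: 1
  force: 40

```text
time: 1.35
tool_pos: [0.4382, -0.0125, 0.2309]
tool_rot: [180.0, -0.0, 157.0]
force: [0.3, 0.7, -0.2]
width: 0.0856
grasp_force: 0.0
```

apply_moves:
  steps:
    - [0,0,0,0,0,9]
    - [0,0,0,0,0,9]
    - [0,0,0,0,0,9]
    - [0,0,0,0,0,9]
    - [0,0,0,0,0,9]
    - [0,0,0,0,0,9]
    - [0,0,0,0,0,0]
    - [0,0,0,0,0,0]
    - [0,0,0,0,0,0]
    - [0,0,0,0,0,0]

```text
time: 2.6
tool_pos: [0.438, -0.0107, 0.2313]
tool_rot: [180.0, -0.0, 103.1]
force: [-0.6, 1.0, 0.2]
width: 0.0855
grasp_force: 0.0
```

```bash
python3 - <<'E'
from h import *
s=manip.read_state();m=camera_model("wrist");im,d=read_camera("wrist")
np.savez("w1",im=im,d=d,K=m["intrinsics"],k1=m["k1"],E=m["extrinsics"]);cv2.imwrite("pics/w1.png",im)
print(s["time"],s["tool_pos"],s["tool_rot"],s["q"]);print(m)
E=m["extrinsics"];print(-E[:3,:3].T@E[:3,3])
E
```

```text
2.6 [ 0.43801883 -0.01071661  0.23127882] [ 1.79999246e+02 -7.71136576e-03  1.03072028e+02] [-8.82926662e+00 -9.46458789e+00  9.25062961e+01  7.49109269e-03
  9.69604690e+01 -2.19003869e+01]
{'intrinsics': array([[290.11660876,   0.        , 320.42138927],
       [  0.        , 290.11660876, 196.64988605],
       [  0.        ,   0.        ,   1.        ]]), 'k1': -0.049325137103852855, 'extrinsics': array([[ 9.73924537e-01,  2.26871407e-01,  6.01083908e-04,
        -4.24955790e-01],
       [-2.16040346e-01,  9.28230804e-01, -3.02843431e-01,
         1.42174530e-01],
       [-6.92644598e-02,  2.94816790e-01,  9.53040133e-01,
        -3.45740106e-01],
       [ 0.00000000e+00,  0.00000000e+00,  0.00000000e+00,
         1.00000000e+00]])}
[0.4206428  0.06636953 0.37281625]
```

View pics/w1.png

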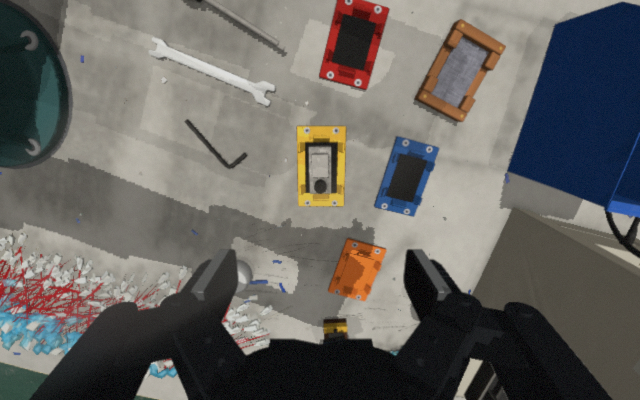

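Wrist view: yellow seat at (321,166) with the gauge in it (step block (319,158), knob (320,186) toward -y). Red seat (355,42), blue seat (408,177), case (461,70). I'll re-measure all of them from here and fit the gauge.

```bash
cat >> h.py <<'E'
def load(f):
    z=np.load(f+".npz");return z["im"],z["d"],dict(intrinsics=z["K"],k1=float(z["k1"]),extrinsics=z["E"])
def shot(f):
    m=camera_model("wrist");im,d=read_camera("wrist");np.savez(f,im=im,d=d,K=m["intrinsics"],k1=m["k1"],E=m["extrinsics"]);cv2.imwrite(f"pics/{f}.png",im);return im,d,m
RED=[((0,150,70),(8,255,255)),((172,150,70),(180,255,255))];BLUE=[((100,130,50),(125,255,255))];YEL=[((20,130,90),(35,255,255))]
WOOD=[((5,80,50),(18,255,255))];DARK=[((0,0,0),(180,255,60))];LIGHT=[((0,0,120),(180,60,255))]
def fit(n,im,m,rng,box,zp,S=4,amin=300,one=False):
    big=cv2.resize(im,None,fx=S,fy=S,interpolation=cv2.INTER_CUBIC);hsv=cv2.cvtColor(big,cv2.COLOR_BGR2HSV)
    k=sum(cv2.inRange(hsv,np.array(a),np.array(b)) for a,b in rng)
    q=np.zeros_like(k);u0,v0,u1,v1=[int(S*b) for b in box];q[v0:v1,u0:u1]=k[v0:v1,u0:u1]
    c,_=cv2.findContours(q,cv2.RETR_EXTERNAL,cv2.CHAIN_APPROX_NONE)
    c=[max(c,key=cv2.contourArea)] if one else [x for x in c if cv2.contourArea(x)>amin]
    p=onplane(m,(np.vstack(c)[:,0]+.5)/S-.5,zp)[:,:2]*1000
    (cx,cy),(w,h),a=cv2.minAreaRect(p.astype(np.float32))
    if w>h: a-=90;w,h=h,w
    print(n,"c %.1f %.1f"%(cx,cy),"size %.1f x %.1f"%(w,h),"long yaw %.1f"%((a+180)%180))
E
python3 - <<'E'
from h import *
im,d,m=load("w1")
fit("red",im,m,RED,(310,0,400,95),.006);fit("blue",im,m,BLUE,(365,130,450,225),.006);fit("yellow",im,m,YEL,(285,115,355,215),.006)
fit("case",im,m,WOOD,(405,10,515,130),.018)
fit("redfloor",im,m,DARK,(330,10,382,72),.008,one=True);fit("bluefloor",im,m,DARK,(384,152,432,206),.008,one=True)
fit("step",im,m,LIGHT,(304,140,336,176),.030,one=True)
fit("knob",im,m,DARK,(313,178,328,194),.034,one=True)
fit("darkin",im,m,DARK,(300,134,342,202),.008)
cv2.imwrite("pics/w1c.png",cv2.resize(im[115:220,270:370],None,fx=6,fy=5.5,interpolation=cv2.INTER_CUBIC))
E
```

```text
red c 441.6 142.2 size 58.3 x 90.9 long yaw 178.8
blue c 550.4 3.3 size 58.4 x 95.5 long yaw 178.8
yellow c 438.7 -8.4 size 61.2 x 105.0 long yaw 12.7
case c 568.2 139.3 size 66.9 x 97.1 long yaw 167.9
redfloor c 441.6 142.8 size 39.2 x 52.9 long yaw 178.9
bluefloor c 549.8 3.5 size 37.1 x 58.9 long yaw 178.9
step c 434.5 3.2 size 26.3 x 34.4 long yaw 13.1
knob c 441.5 -25.0 size 12.7 x 16.3 long yaw 13.1
darkin c 438.8 -8.3 size 39.6 x 65.8 long yaw 13.0
```

View pics/w1c.png

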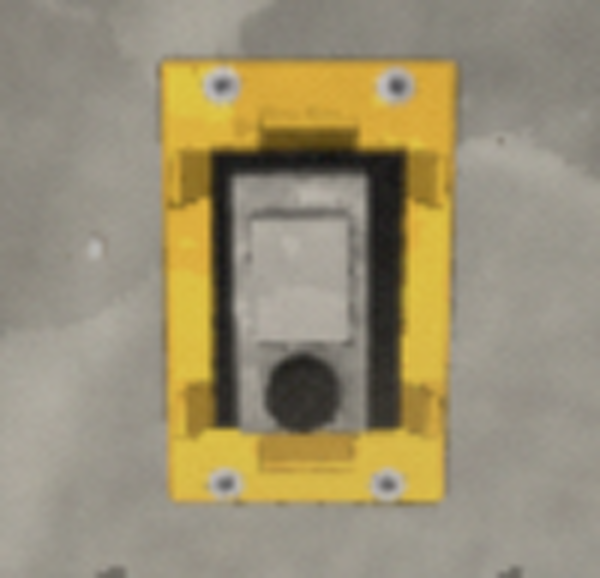

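```bash
python3 - <<'E'
from h import *
im,d,m=load("w1")
px=np.array([(250,213),(349,213),(350,342),(252,340)])/[6,5.5]+[270,115]-.4
p=onplane(m,px,.030)*1000;c=p.mean(0);print("step",p.round(1).tolist(),c.round(1))
k=onplane(m,np.array([[303,393]])/[6,5.5]+[270,115]-.4,.034)[0]*1000;print("knob",k.round(1))
v=(c-k)[:2];print("len (26 expected)",np.hypot(*v),"yaw",np.degrees(np.arctan2(v[1],v[0])))
u=v/np.hypot(*v);print("gauge origin",(c[:2]-8*u).round(1),(k[:2]+18*u).round(1))
E
```

```text
step [[422.8, 10.3, 30.0], [441.8, 14.8, 30.0], [448.7, -13.0, 30.0], [429.3, -17.0, 30.0]] [435.6  -1.2  30. ]
knob [441.8 -25.4  34. ]
len (26 expected) 24.96556772418586 yaw 104.35355984294043
gauge origin [437.6  -9. ] [437.4  -8. ]
```

The step-to-knob distance comes out at 25 mm (26 expected), so the fit holds. I'll descend onto the step block.

apply_moves:
  steps:
    - [0.178,-0.014,0.3,0,0,0]
    - [0,0,0.7,0,0,0]
    - [0,0,0.8,0,0,0]
    - [0,0,0.8,0,0,0]
    - [0,0,0.7,0,0,0]
    - [0,0,0.4,0,0,0]
    - [0,0,0.3,0,0,0]
    - [0,0,0.216,0,0,0]
    - [0,0,0,0,0,0]
    - [0,0,0,0,0,0]

```text
time: 3.9
tool_pos: [0.4361, -0.0023, 0.0213]
tool_rot: [179.9, 0.0, 103.0]
force: [0.6, 0.4, 1.3]
width: 0.0855
grasp_force: 0.0
```

apply_moves:
  steps:
    - [0,0,0,0,0,0]
    - [0,0,0,0,0,0]
    - [0,0,0,0,0,0]
    - [0,0,0,0,0,0]
    - [0,0,0,0,0,0]
    - [0,0,0,0,0,0]
    - [0,0,0,0,0,0]
    - [0,0,0,0,0,0]
    - [0,0,0,0,0,0]
    - [0,0,0,0,0,0]
  gripper: -0.9
  force: 40

```text
time: 5.15
tool_pos: [0.4357, -0.0023, 0.0208]
tool_rot: [180.0, 0.0, 103.0]
force: [-0.2, 0.5, 3.3]
width: 0.0188
grasp_force: 41.1
```

apply_moves:
  steps:
    - [0,0,-0.1,0,0,0]
    - [0,0,-0.3,0,0,0]
    - [0,0,-0.5,0,0,0]
    - [0,0,-0.5,0,0,0]
    - [0,0,-0.2,0,0,0]
    - [0,0,0,0,0,8.3]
    - [0,0,0,0,0,8.3]
    - [0,0,0,0,0,8.4]
    - [0,0,0,0,0,0]
    - [0,0,0,0,0,0]

```text
time: 6.4
tool_pos: [0.4351, -0.0022, 0.1002]
tool_rot: [-180.0, -0.0, 78.2]
force: [-0.5, 0.7, -1.1]
width: 0.0186
grasp_force: 40.5
```

```bash
python3 - <<'E'
from h import *
z=np.load("top.npz");P=cloud(camera_model("top"),z["d"])
w=P[55:140,180:300].reshape(-1,3);w=w[(w[:,2]>.03)&(w[:,2]<.3)]
print("bin x>",np.percentile(w[:,0],[0.5,2,10]),"y",np.percentile(w[:,1],[1,99]),"z",np.percentile(w[:,2],[50,99]))
w=P[0:125,250:480].reshape(-1,3);w=w[(w[:,2]>.1)&(w[:,2]<.5)];print("press x",np.percentile(w[:,0],[1,5]),"z",np.percentile(w[:,2],[5,99]))
E
```

```text
bin x> [0.6702802  0.67120955 0.67415015] y [-0.02971715  0.2272866 ] z [0.08677852 0.28706998]
press x [0.66132744 0.66394483] z [0.1180401  0.49838377]
```

apply_moves:
  steps:
    - [0.577,0.338,0,0,0,0]
    - [0.577,0.338,0,0,0,0]
    - [0.577,0.338,0,0,0,0]
    - [0.577,0.338,0,0,0,0]
    - [0.577,0.338,0,0,0,0]
    - [0.577,0.338,0,0,0,0]
    - [0,0,0.4,0,0,0]
    - [0,0,0.4,0,0,0]
    - [0,0,0.1,0,0,0]
    - [0,0,0,0,0,0]

```text
time: 7.65
tool_pos: [0.5703, 0.146, 0.0553]
tool_rot: [-180.0, 0.0, 78.1]
force: [-0.3, -0.3, -0.6]
width: 0.0187
grasp_force: 40.5
```

```bash
python3 - <<'E'
from h import *
im,d,m=shot("w2");print(manip.read_state()["tool_pos"])
cv2.imwrite("pics/w2c.png",cv2.resize(im[100:400,120:520],None,fx=2,fy=2))
E
```

```text
[0.57080525 0.14606817 0.05613903]
```

View pics/w2c.png

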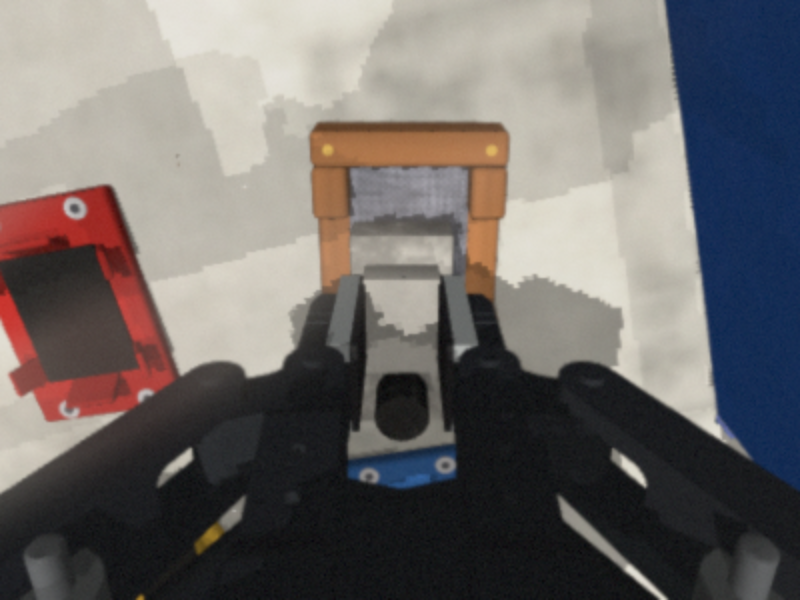

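```bash
python3 - <<'E'
from h import *
im,d,m=load("w2");f=lambda x,z:onplane(m,np.array([x])/2+[120,100]-.25,z)[0][:2]*1000
u=np.array([np.cos(np.radians(78)),np.sin(np.radians(78))]);v=np.array([u[1],-u[0]])
t=np.array([570.5,146.0])
for n,x,z in [("gauge front L top",(351,235),.0553),("gauge front R top",(454,235),.0553),("case outer L",(311,130),.018),("case outer R",(508,130),.018),("recess L",(349,166),.018),("recess R",(469,166),.018)]:
    p=f(x,z);print(n,p.round(1),"along %.1f across %.1f"%((p-t)@u,(p-t)@v))
E
```

```text
gauge front L top [562.  171.1] along 22.8 across -13.5
gauge front R top [588.4 165.5] along 22.8 across 13.5
case outer L [551.5 194.2] along 43.2 across -28.6
case outer R [611.8 181.5] along 43.3 across 33.0
recess L [560.4 180.4] along 31.6 across -17.0
recess R [597.8 172.5] along 31.6 across 21.2
```

The gauge hangs well above the case. The case centre reads 2.5 mm further along and 2 mm further across than the gauge, so I'll correct that and lower.

apply_moves:
  steps:
    - [0.05,0.04,0,0,0,0]
    - [0,0,0.15,0,0,0]
    - [0,0,0.15,0,0,0]
    - [0,0,0.15,0,0,0]
    - [0,0,0.1,0,0,0]
    - [0,0,0.06,0,0,0]
    - [0,0,0.04,0,0,0]
    - [0,0,0.03,0,0,0]
    - [0,0,0,0,0,0]
    - [0,0,0,0,0,0]

```text
time: 8.95
tool_pos: [0.5731, 0.1482, 0.0218]
tool_rot: [180.0, -0.0, 78.0]
force: [0.4, -0.6, -0.9]
width: 0.0185
grasp_force: 40.5
```

apply_moves:
  steps:
    - [0,0,0.01,0,0,0]
    - [0,0,0.01,0,0,0]
    - [0,0,0,0,0,0]
    - [0,0,0,0,0,0]
    - [0,0,0,0,0,0]
    - [0,0,0,0,0,0]
    - [0,0,0,0,0,0]
    - [0,0,0,0,0,0]
    - [0,0,0,0,0,0]
    - [0,0,0,0,0,0]

```text
time: 10.2
tool_pos: [0.573, 0.1482, 0.0209]
tool_rot: [180.0, -0.0, 78.0]
force: [-1.4, -1.0, 4.9]
width: 0.0186
grasp_force: 41.2
```

apply_moves:
  steps:
    - [0,0,0,0,0,0]
    - [0,0,0,0,0,0]
    - [0,0,0,0,0,0]
    - [0,0,0,0,0,0]
    - [0,0,0,0,0,0]
    - [0,0,0,0,0,0]
    - [0,0,-0.5,0,0,0]
    - [0,0,-0.8,0,0,0]
    - [0,0,-1,0,0,0]
    - [0,0,-1,0,0,0]
  gripper: 1

```text
time: 11.45
tool_pos: [0.5726, 0.1481, 0.1869]
tool_rot: [-180.0, 0.0, 78.0]
force: [0.9, 0.5, 0.6]
width: 0.0852
grasp_force: 0.0
```

apply_moves:
  steps:
    - [-0.841,0.073,-0.09,0,0,0]
    - [-0.841,0.073,-0.09,0,0,0]
    - [-0.841,0.073,-0.09,0,0,0]
    - [-0.841,0.073,-0.09,0,0,0]
    - [-0.841,0.073,-0.09,0,0,0]
    - [-0.841,0.073,-0.09,0,0,0]
    - [-0.841,0.073,-0.09,0,0,0]
    - [-0.841,0.073,-0.09,0,0,0]
    - [-0.841,0.073,-0.09,0,0,0]
    - [-0.841,0.073,-0.09,0,0,0]

```text
time: 12.7
tool_pos: [0.5211, -0.2721, 0.2307]
tool_rot: [180.0, -0.0, 78.0]
force: [0.0, 0.3, -1.0]
width: 0.0854
grasp_force: 0.0
```

apply_moves:
  steps:
    - [0,0,0,0,0,9.7]
    - [0,0,0,0,0,9.7]
    - [0,0,0,0,0,9.7]
    - [0,0,0,0,0,9.7]
    - [0,0,0,0,0,9.7]
    - [0,0,0,0,0,0]
    - [0,0,0,0,0,0]
    - [0,0,0,0,0,0]
    - [0,0,0,0,0,0]
    - [0,0,0,0,0,0]

```text
time: 13.95
tool_pos: [0.5214, -0.2708, 0.2305]
tool_rot: [-180.0, -0.0, 29.6]
force: [-0.1, 0.5, 0.3]
width: 0.0853
grasp_force: 0.0
```

```bash
python3 - <<'E'
from h import *
im,d,m=shot("w3");s=manip.read_state();print(s["time"],s["tool_pos"],s["tool_rot"])
print(np.c_[onplane(m,[[320,150],[320,200]],.09)].round(3))
cv2.imwrite("pics/w3c.png",cv2.resize(im[80:280,220:420],None,fx=3,fy=3,interpolation=cv2.INTER_CUBIC))
E
```

```text
14.0 [ 0.52145418 -0.27079841  0.23053229] [ 1.79997473e+02 -6.81623817e-03  2.95531325e+01]
[[ 0.552 -0.251  0.09 ]
 [ 0.508 -0.277  0.09 ]]
```

View pics/w3c.png

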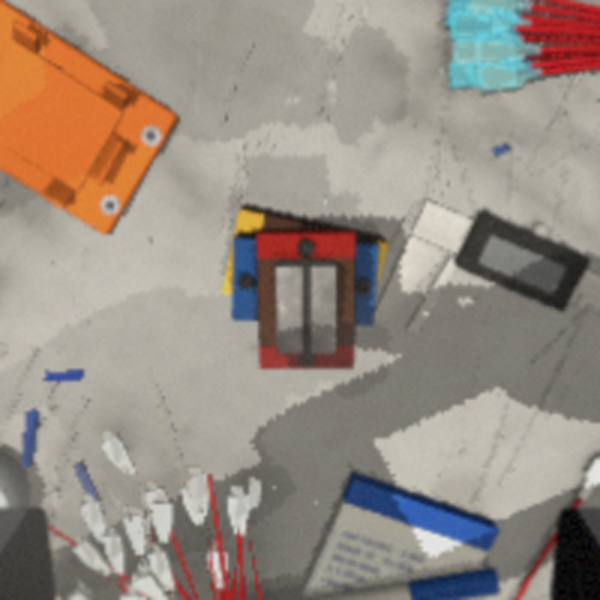

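Red die in the crop: base corners (258,233)–(354,368), insert (275..337, 262..353). Blue ends are at (245,278) and (367,283). Yellow corners are at (243,207) and (386,242), so yellow is turned about 15° from blue.

```bash
python3 - <<'E'
from h import *
im,d,m=load("w3");f=lambda x,z:onplane(m,np.array(x)/3+[220,80]-.33,z)[:,:2]*1000
def quad(n,c,z):
    p=f(c,z);print(n,"c",p.mean(0).round(1),"sides",[round(float(np.linalg.norm(p[i]-p[(i+1)%4])),1) for i in range(4)],"yaw",[round(float(np.degrees(np.arctan2(*(p[a]-p[b])[::-1]))),1) for a,b in((0,3),(1,2),(0,1))])
quad("redbase",[(258,233),(354,234),(354,368),(260,367)],.078)
quad("redins",[(275,262),(337,262),(337,353),(275,353)],.090)
fit("redpaint",im,m,RED,(300,150,345,210),.078)
fit("bluepaint",im,m,BLUE,(290,150,355,195),.0505,amin=100)
p=f([(243,207),(386,242),(225,292)],.0187);print("yel",p.round(1).tolist())
P=cloud(m,d)[170:190,312:332];print("depth z of insert",np.median(P[...,2]))
E
```

```text
redbase c [ 524.2 -269.5] sides [32.7, 48.1, 33.5, 48.1] yaw [29.6, 30.6, 119.0]
redins c [ 524.9 -268.9] sides [20.4, 31.5, 21.1, 31.5] yaw [29.1, 30.3, 119.6]
redpaint c 524.8 -268.8 size 34.5 x 48.6 long yaw 119.6
bluepaint c 525.1 -268.2 size 31.2 x 52.6 long yaw 27.1
yel [[533.0, -235.3], [549.3, -293.1], [498.1, -245.6]]
depth z of insert 0.0889301931168989
```

Red, blue and yellow are all centred near (524.5,-269), and their sizes check out. I'll grip the red insert at TCP z 79.5 mm.

apply_moves:
  steps:
    - [0.066,0,0.3,0,0,0]
    - [0,0,0.6,0,0,0]
    - [0,0,0.7,0,0,0]
    - [0,0,0.6,0,0,0]
    - [0,0,0.4,0,0,0]
    - [0,0,0.25,0,0,0]
    - [0,0,0.12,0,0,0]
    - [0,0,0.05,0,0,0]
    - [0,0,0,0,0,0]
    - [0,0,0,0,0,0]

```text
time: 15.25
tool_pos: [0.5248, -0.2695, 0.0804]
tool_rot: [179.9, -0.1, 29.5]
force: [-0.9, -0.1, -0.1]
width: 0.085
grasp_force: 0.0
```

apply_moves:
  steps:
    - [0,0,0,0,0,0]
    - [0,0,0,0,0,0]
    - [0,0,0,0,0,0]
    - [0,0,0,0,0,0]
    - [0,0,0,0,0,0]
    - [0,0,0,0,0,0]
    - [0,0,0,0,0,0]
    - [0,0,0,0,0,0]
    - [0,0,0,0,0,0]
    - [0,0,0,0,0,0]
  gripper: -0.9
  force: 50

```text
time: 16.5
tool_pos: [0.5245, -0.2694, 0.0798]
tool_rot: [179.9, -0.0, 29.5]
force: [1.7, -2.3, 1.6]
width: 0.0188
grasp_force: 50.5
```

apply_moves:
  steps:
    - [0,0,-0.1,0,0,0]
    - [0,0,-0.3,0,0,0]
    - [0,0,-0.5,0,0,0]
    - [0,0,-0.4,0,0,0]
    - [0,0,-0.1,0,0,-9.8]
    - [0,0,0,0,0,-9.9]
    - [0,0,0,0,0,-9.9]
    - [0,0,0,0,0,-9.9]
    - [0,0,0,0,0,-9.9]
    - [0,0,0,0,0,-9.9]

```text
time: 17.75
tool_pos: [0.5239, -0.2686, 0.1496]
tool_rot: [-179.9, -0.1, 89.2]
force: [-0.2, 0.2, -2.6]
width: 0.0187
grasp_force: 49.9
```

apply_moves:
  steps:
    - [0.4,-0.09,0,0,0,0]
    - [0.86,-0.192,0,0,0,0]
    - [0.9,-0.2,0,0,0,0]
    - [0.9,-0.2,0,0,0,0]
    - [0.9,-0.2,0,0,0,0]
    - [0.9,-0.2,0,0,0,0]
    - [0.9,-0.2,0,0,0,0]
    - [0.9,-0.2,0,0,0,0]
    - [0.9,-0.2,0,0,0,0]
    - [0.612,-0.14,0,0,0,0]

```text
time: 19.0
tool_pos: [0.4395, 0.1438, 0.1498]
tool_rot: [-180.0, -0.1, 88.8]
force: [-0.1, 0.1, -4.4]
width: 0.019
grasp_force: 49.9
```

apply_moves:
  steps:
    - [0,0,0.4,0,0,0]
    - [0,0,0.5,0,0,0]
    - [0,0,0.5,0,0,0]
    - [0,0,0.3,0,0,0]
    - [0,0,0.1,0,0,0]
    - [0,0,0,0,0,0]
    - [0,0,0,0,0,0]
    - [0,0,0,0,0,0]
    - [0,0,0,0,0,0]
    - [0,0,0,0,0,0]

```text
time: 20.25
tool_pos: [0.4416, 0.1412, 0.0597]
tool_rot: [180.0, -0.0, 88.8]
force: [-0.1, 0.4, -3.7]
width: 0.0189
grasp_force: 49.9
```

```bash
python3 - <<'E'
from h import *
im,d,m=shot("w4");print(manip.read_state()["tool_pos"],manip.read_state()["tool_rot"])
cv2.imwrite("pics/w4c.png",cv2.resize(im[100:400,120:520],None,fx=2,fy=2))
E
```

```text
[0.44156918 0.14119646 0.05960327] [ 1.79993470e+02 -7.13206730e-03  8.88275846e+01]
```

View pics/w4c.png

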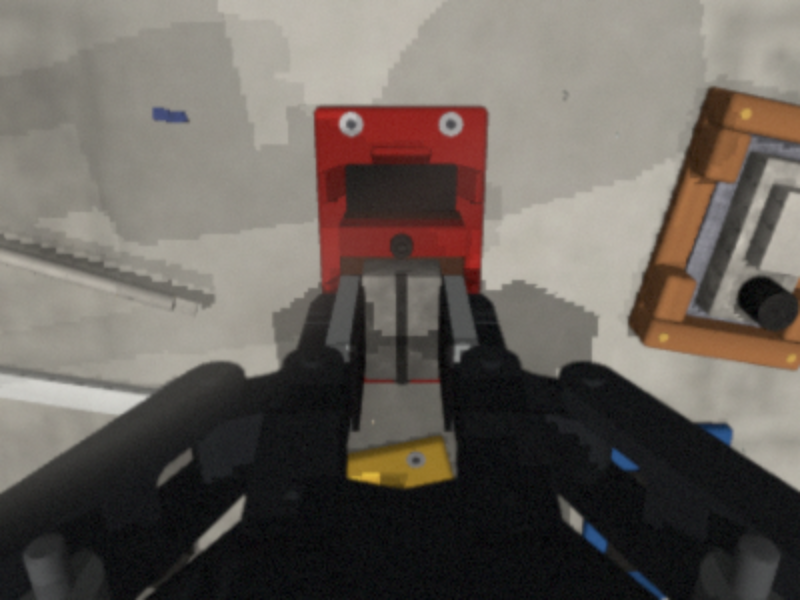

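Red die is held over the red seat. Die front edge is at crop row 226 (338..463), floor front edge at row 165 (344..458), plate front corners at (315,107) and (488,107). The gauge lies in its case on the right.

```bash
cat > rel.py <<'E'
from h import *
def rel(f,tcp,yaw,pts):
    im,d,m=load(f);y=np.radians(yaw);u=np.array([np.cos(y),np.sin(y)]);v=np.array([u[1],-u[0]])
    for n,x,z in pts:
        p=onplane(m,np.array([x])/2+[120,100]-.25,z)[0][:2]*1000-np.array(tcp);print(n,"along %.1f across %.1f"%(p@u,p@v))
E
python3 - <<'E'
from rel import *
rel("w4",(441.6,141.2),88.8,[("dieL",(338,226),.058),("dieR",(463,226),.058),("floorL",(344,165),.008),("floorR",(458,165),.008),("plateL",(315,107),.007),("plateR",(488,107),.007)])
E
```

```text
dieL along 24.7 across -16.4
dieR along 24.7 across 16.5
floorL along 28.1 across -19.4
floorR along 28.2 across 19.8
plateL along 48.0 across -28.7
plateR along 48.1 across 29.4
```

apply_moves:
  steps:
    - [0.014,0.005,0.1,0,0,0]
    - [0,0,0.15,0,0,0]
    - [0,0,0.15,0,0,0]
    - [0,0,0.12,0,0,0]
    - [0,0,0.08,0,0,0]
    - [0,0,0.05,0,0,0]
    - [0,0,0.03,0,0,0]
    - [0,0,0.02,0,0,0]
    - [0,0,0.01,0,0,0]
    - [0,0,0.01,0,0,0]

```text
time: 21.55
tool_pos: [0.442, 0.1419, 0.0238]
tool_rot: [180.0, -0.0, 88.8]
force: [-1.3, -0.7, -0.9]
width: 0.0188
grasp_force: 50.3
```

apply_moves:
  steps:
    - [0,0,0.01,0,0,0]
    - [0,0,0,0,0,0]
    - [0,0,0,0,0,0]
    - [0,0,0,0,0,0]
    - [0,0,0,0,0,0]
    - [0,0,0,0,0,0]
    - [0,0,0,0,0,0]
    - [0,0,0,0,0,0]
    - [0,0,0,0,0,0]
    - [0,0,0,0,0,0]

```text
time: 22.8
tool_pos: [0.442, 0.1419, 0.0237]
tool_rot: [180.0, -0.0, 88.8]
force: [-3.6, 0.1, 4.9]
width: 0.0185
grasp_force: 51.0
```

apply_moves:
  steps:
    - [0,0,0,0,0,0]
    - [0,0,0,0,0,0]
    - [0,0,0,0,0,0]
    - [0,0,0,0,0,0]
    - [0,0,0,0,0,0]
    - [0,0,0,0,0,0]
    - [0,0,-0.5,0,0,0]
    - [0,0,-0.8,0,0,0]
    - [0,0,-1,0,0,0]
    - [0,0,-1,0,0,0]
  gripper: 1

```text
time: 24.05
tool_pos: [0.4415, 0.1418, 0.1894]
tool_rot: [-180.0, -0.0, 88.8]
force: [0.7, 0.9, 0.2]
width: 0.0849
grasp_force: 0.0
```

apply_moves:
  steps:
    - [-0.818,0.182,-0.08,0,0,0]
    - [-0.818,0.182,-0.08,0,0,0]
    - [-0.818,0.182,-0.08,0,0,0]
    - [-0.818,0.182,-0.08,0,0,0]
    - [-0.818,0.182,-0.08,0,0,0]
    - [-0.818,0.182,-0.08,0,0,0]
    - [-0.818,0.182,-0.08,0,0,0]
    - [-0.818,0.182,-0.08,0,0,0]
    - [-0.818,0.182,-0.08,0,0,0]
    - [-0.818,0.182,-0.08,0,0,0]

```text
time: 25.3
tool_pos: [0.5246, -0.2702, 0.228]
tool_rot: [180.0, -0.0, 88.8]
force: [0.3, 0.1, -0.1]
width: 0.0856
grasp_force: 0.0
```

apply_moves:
  steps:
    - [0,0,0,0,0,-10]
    - [0,0,0,0,0,-10]
    - [0,0,0,0,0,-10]
    - [0,0,0,0,0,0]
    - [0,0,0,0,0,0]
    - [0,0,0,0,0,0]
    - [0,0,0,0,0,0]
    - [0,0,0,0,0,0]
    - [0,0,0,0,0,0]
    - [0,0,0,0,0,0]

```text
time: 26.55
tool_pos: [0.5245, -0.2689, 0.228]
tool_rot: [180.0, -0.0, 118.8]
force: [0.5, 0.9, 0.3]
width: 0.085
grasp_force: 0.0
```

```bash
python3 - <<'E'
from h import *
im,d,m=shot("w5");s=manip.read_state();print(s["time"],s["tool_pos"],s["tool_rot"])
cv2.imwrite("pics/w5c.png",cv2.resize(im[100:250,245:395],None,fx=4,fy=4,interpolation=cv2.INTER_CUBIC))
fit("bluepaint",im,m,BLUE,(270,120,370,230),.0505,amin=100)
E
```

```text
26.6 [ 0.52447024 -0.26887584  0.22800078] [ 1.79994607e+02 -1.49599334e-03  1.18831578e+02]
bluepaint c 523.7 -267.2 size 30.3 x 54.1 long yaw 27.3
```

View pics/w5c.png

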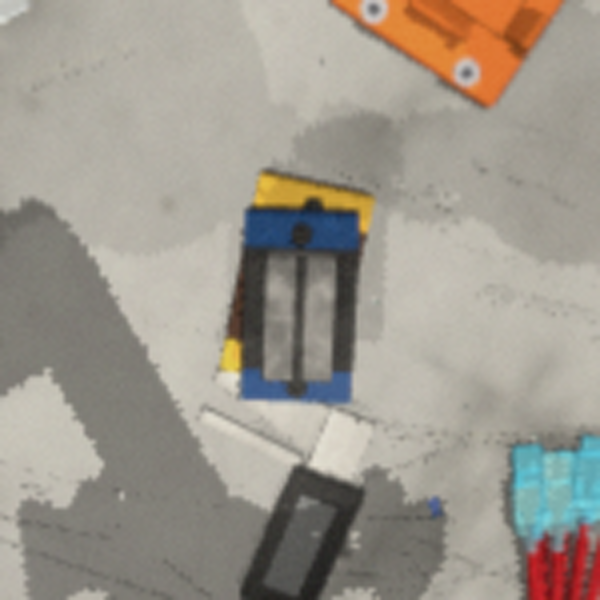

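Blue die centre is (523.7,-267.2) at yaw 117.3, and the size fits 32x54. I'll grip its insert at TCP z 52 mm.

apply_moves:
  steps:
    - [0.038,0,0.3,0,0,1.5]
    - [0,0,0.6,0,0,0]
    - [0,0,0.8,0,0,0]
    - [0,0,0.8,0,0,0]
    - [0,0,0.5,0,0,0]
    - [0,0,0.3,0,0,0]
    - [0,0,0.15,0,0,0]
    - [0,0,0.07,0,0,0]
    - [0,0,0,0,0,0]
    - [0,0,0,0,0,0]

```text
time: 27.85
tool_pos: [0.5242, -0.2676, 0.0531]
tool_rot: [179.9, 0.1, 117.3]
force: [0.0, 0.4, -0.7]
width: 0.0855
grasp_force: 0.0
```

apply_moves:
  steps:
    - [0,0,0,0,0,0]
    - [0,0,0,0,0,0]
    - [0,0,0,0,0,0]
    - [0,0,0,0,0,0]
    - [0,0,0,0,0,0]
    - [0,0,0,0,0,0]
    - [0,0,0,0,0,0]
    - [0,0,0,0,0,0]
    - [0,0,0,0,0,0]
    - [0,0,0,0,0,0]
  gripper: -0.9
  force: 50

```text
time: 29.1
tool_pos: [0.5235, -0.2674, 0.0522]
tool_rot: [-180.0, 0.0, 117.3]
force: [-3.1, -1.3, 2.4]
width: 0.0176
grasp_force: 51.2
```

apply_moves:
  steps:
    - [0,0,-0.1,0,0,0]
    - [0,0,-0.3,0,0,0]
    - [0,0,-0.5,0,0,0]
    - [0,0,-0.4,0,0,0]
    - [0,0,-0.2,0,0,9.5]
    - [0,0,0,0,0,9.5]
    - [0,0,0,0,0,9.5]
    - [0,0,0,0,0,0]
    - [0,0,0,0,0,0]
    - [0,0,0,0,0,0]

```text
time: 30.35
tool_pos: [0.5236, -0.2671, 0.127]
tool_rot: [180.0, -0.0, 88.9]
force: [-0.0, -0.7, -2.7]
width: 0.0174
grasp_force: 50.4
```

apply_moves:
  steps:
    - [0.4,0.03,0,0,0,0]
    - [0.8,0.06,0,0,0,0]
    - [0.9,0.07,0,0,0,0]
    - [0.9,0.07,0,0,0,0]
    - [0.9,0.07,0,0,0,0]
    - [0.9,0.07,0,0,0,0]
    - [0.616,0.046,0,0,0,0]
    - [0,0,0.3,0,0,0]
    - [0,0,0.5,0,0,0]
    - [0,0,0.3,0,0,0]

```text
time: 31.6
tool_pos: [0.5484, 0.0033, 0.07]
tool_rot: [-179.8, -0.0, 88.9]
force: [-0.8, -0.0, -4.3]
width: 0.0178
grasp_force: 50.3
```

apply_moves:
  steps:
    - [0,0,0.2,0,0,0]
    - [0,0,0,0,0,0]
    - [0,0,0,0,0,0]
    - [0,0,0,0,0,0]
    - [0,0,0,0,0,0]
    - [0,0,0,0,0,0]
    - [0,0,0,0,0,0]
    - [0,0,0,0,0,0]
    - [0,0,0,0,0,0]
    - [0,0,0,0,0,0]

```text
time: 32.85
tool_pos: [0.5498, 0.0031, 0.062]
tool_rot: [-180.0, -0.0, 88.8]
force: [1.2, -0.2, -3.7]
width: 0.0178
grasp_force: 50.3
```

```bash
python3 - <<'E'
from h import *
im,d,m=shot("w6");print(manip.read_state()["tool_pos"],manip.read_state()["tool_rot"])
cv2.imwrite("pics/w6c.png",cv2.resize(im[100:400,120:520],None,fx=2,fy=2))
E
```

```text
[0.54984028 0.00313773 0.06198237] [-1.79999484e+02 -3.56975350e-03  8.88394326e+01]
```

View pics/w6c.png

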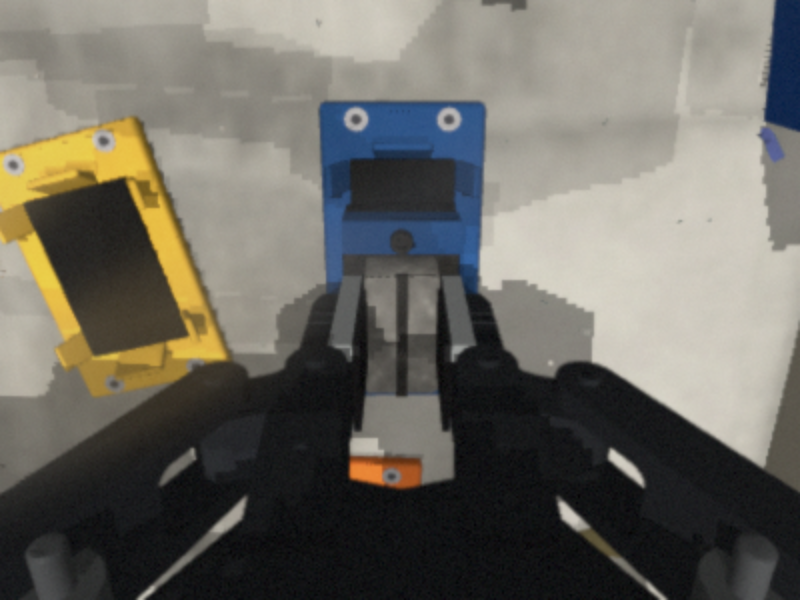

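Blue die is over the blue seat. Die front edge is at crop row 219 (342..461), floor front at row 158 (350..455), plate corners at (320,101) and (486,101).

```bash
python3 - <<'E'
from rel import *
rel("w6",(549.8,3.1),88.8,[("dieL",(342,219),.0603),("dieR",(461,219),.0603),("floorL",(350,158),.008),("floorR",(455,158),.008),("plateL",(320,101),.007),("plateR",(486,101),.007)])
rel("w6",(549.8,3.1),88.8,[("yfloor",x,.008) for x in[(24,205),(126,178),(188,335),(93,357)]])
E
```

```text
dieL along 26.7 across -15.3
dieR along 26.7 across 15.9
floorL along 30.1 across -17.5
floorR along 30.1 across 18.9
plateL along 49.7 across -27.3
plateR along 49.8 across 29.0
yfloor along 12.6 across -136.9
yfloor along 22.8 across -97.3
yfloor along -40.4 across -82.2
yfloor along -50.9 across -121.7
```

apply_moves:
  steps:
    - [0.01,0.01,0.1,0,0,0]
    - [0,0,0.15,0,0,0]
    - [0,0,0.15,0,0,0]
    - [0,0,0.12,0,0,0]
    - [0,0,0.08,0,0,0]
    - [0,0,0.05,0,0,0]
    - [0,0,0.03,0,0,0]
    - [0,0,0.02,0,0,0]
    - [0,0,0.015,0,0,0]
    - [0,0,0.01,0,0,0]

```text
time: 34.15
tool_pos: [0.5505, 0.0037, 0.0263]
tool_rot: [180.0, -0.0, 88.8]
force: [-1.3, 0.9, 0.5]
width: 0.0176
grasp_force: 50.9
```

apply_moves:
  steps:
    - [0,0,0,0,0,0]
    - [0,0,0,0,0,0]
    - [0,0,0,0,0,0]
    - [0,0,0,0,0,0]
    - [0,0,0,0,0,0]
    - [0,0,0,0,0,0]
    - [0,0,0,0,0,0]
    - [0,0,0,0,0,0]
    - [0,0,0,0,0,0]
    - [0,0,0,0,0,0]

```text
time: 35.4
tool_pos: [0.5505, 0.0037, 0.0262]
tool_rot: [180.0, -0.0, 88.8]
force: [-3.5, 0.4, 5.2]
width: 0.0177
grasp_force: 51.5
```

apply_moves:
  steps:
    - [0,0,0,0,0,0]
    - [0,0,0,0,0,0]
    - [0,0,0,0,0,0]
    - [0,0,0,0,0,0]
    - [0,0,0,0,0,0]
    - [0,0,0,0,0,0]
    - [0,0,-0.5,0,0,0]
    - [0,0,-0.8,0,0,0]
    - [0,0,-1,0,0,0]
    - [0,0,-1,0,0,0]
  gripper: 1

```text
time: 36.65
tool_pos: [0.5501, 0.0036, 0.1921]
tool_rot: [-180.0, -0.0, 88.8]
force: [1.7, 0.3, 0.4]
width: 0.0856
grasp_force: 0.0
```

apply_moves:
  steps:
    - [-0.91,-0.069,-0.1,0,0,0]
    - [-0.91,-0.069,-0.1,0,0,0]
    - [-0.91,-0.069,0,0,0,0]
    - [-0.91,-0.069,0,0,0,0]
    - [-0.91,-0.069,0,0,0,0]
    - [-0.91,-0.069,0,0,0,0]
    - [0,0,0,0,0,-8.5]
    - [0,0,0,0,0,-8.5]
    - [0,0,0,0,0,0]
    - [0,0,0,0,0,0]

```text
time: 37.9
tool_pos: [0.5241, -0.2688, 0.2007]
tool_rot: [180.0, -0.0, 105.7]
force: [0.5, 0.7, 0.1]
width: 0.0854
grasp_force: 0.0
```

```bash
python3 - <<'E'
from h import *
im,d,m=shot("w7");s=manip.read_state();print(s["time"],s["tool_pos"],s["tool_rot"])
cv2.imwrite("pics/w7c.png",cv2.resize(im[100:250,245:395],None,fx=4,fy=4,interpolation=cv2.INTER_CUBIC))
fit("yelpaint",im,m,YEL,(280,120,360,240),.0187,amin=100)
E
```

```text
37.95 [ 0.52415223 -0.26872497  0.20075142] [ 1.79995787e+02 -3.00378030e-03  1.05760745e+02]
yelpaint c 522.9 -268.3 size 35.1 x 63.4 long yaw 16.5
```

View pics/w7c.png

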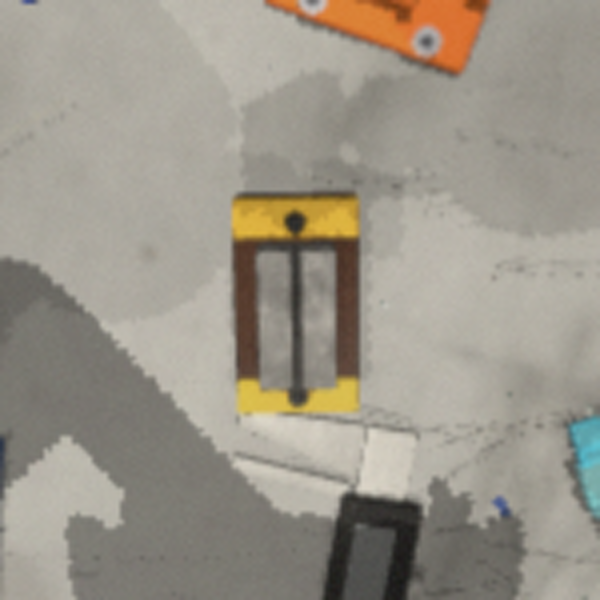

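Yellow die stands alone on the bench at (522.9,-268.3), yaw 106.5, size 35x63 as expected. I'll grip its insert, lift and turn to 102.9.

apply_moves:
  steps:
    - [0.014,-0.019,0.3,0,0,-0.7]
    - [0,0,0.6,0,0,0]
    - [0,0,0.8,0,0,0]
    - [0,0,0.8,0,0,0]
    - [0,0,0.5,0,0,0]
    - [0,0,0.35,0,0,0]
    - [0,0,0.18,0,0,0]
    - [0,0,0.08,0,0,0]
    - [0,0,0,0,0,0]
    - [0,0,0,0,0,0]

```text
time: 39.2
tool_pos: [0.5237, -0.2689, 0.0214]
tool_rot: [179.9, 0.1, 106.5]
force: [0.2, 0.3, -0.1]
width: 0.0858
grasp_force: 0.0
```

apply_moves:
  steps:
    - [0,0,0,0,0,0]
    - [0,0,0,0,0,0]
    - [0,0,0,0,0,0]
    - [0,0,0,0,0,0]
    - [0,0,0,0,0,0]
    - [0,0,0,0,0,0]
    - [0,0,0,0,0,0]
    - [0,0,0,0,0,0]
    - [0,0,0,0,0,0]
    - [0,0,0,0,0,0]
  gripper: -0.9
  force: 50

```text
time: 40.45
tool_pos: [0.5232, -0.2686, 0.0205]
tool_rot: [180.0, 0.0, 106.5]
force: [-0.7, 0.5, 4.3]
width: 0.0205
grasp_force: 52.2
```

apply_moves:
  steps:
    - [0,0,-0.1,0,0,0]
    - [0,0,-0.3,0,0,0]
    - [0,0,-0.5,0,0,0]
    - [0,0,-0.5,0,0,0]
    - [0,0,-0.2,0,0,1.8]
    - [0,0,0,0,0,1.8]
    - [0,0,0,0,0,0]
    - [0,0,0,0,0,0]
    - [0,0,0,0,0,0]
    - [0,0,0,0,0,0]

```text
time: 41.7
tool_pos: [0.5229, -0.2684, 0.0998]
tool_rot: [-180.0, -0.0, 102.9]
force: [-0.6, 0.1, -2.8]
width: 0.0201
grasp_force: 51.4
```

apply_moves:
  steps:
    - [0.4,-0.035,0,0,0,0]
    - [0.8,-0.07,0,0,0,0]
    - [0.9,-0.078,0,0,0,0]
    - [0.9,-0.078,0,0,0,0]
    - [0.9,-0.078,0,0,0,0]
    - [0.9,-0.078,0,0,0,0]
    - [0.64,-0.055,0,0,0,0]
    - [0,0,0.3,0,0,0]
    - [0,0,0.3,0,0,0]
    - [0,0,0.116,0,0,0]

```text
time: 42.95
tool_pos: [0.438, -0.0091, 0.0626]
tool_rot: [-179.8, -0.1, 102.9]
force: [-0.4, -0.1, -3.7]
width: 0.02
grasp_force: 51.3
```

apply_moves:
  steps:
    - [0,0,0,0,0,0]
    - [0,0,0,0,0,0]
    - [0,0,0,0,0,0]
    - [0,0,0,0,0,0]
    - [0,0,0,0,0,0]
    - [0,0,0,0,0,0]
    - [0,0,0,0,0,0]
    - [0,0,0,0,0,0]
    - [0,0,0,0,0,0]
    - [0,0,0,0,0,0]

```text
time: 44.2
tool_pos: [0.4391, -0.0087, 0.0645]
tool_rot: [180.0, -0.0, 102.9]
force: [0.1, 0.7, -3.4]
width: 0.0202
grasp_force: 51.3
```

```bash
python3 - <<'E'
from h import *
im,d,m=shot("w8");print(manip.read_state()["tool_pos"],manip.read_state()["tool_rot"])
cv2.imwrite("pics/w8c.png",cv2.resize(im[100:400,120:520],None,fx=2,fy=2))
E
```

```text
[ 0.43910123 -0.00868372  0.06445551] [ 1.79998570e+02 -5.12912534e-03  1.02936072e+02]
```

View pics/w8c.png

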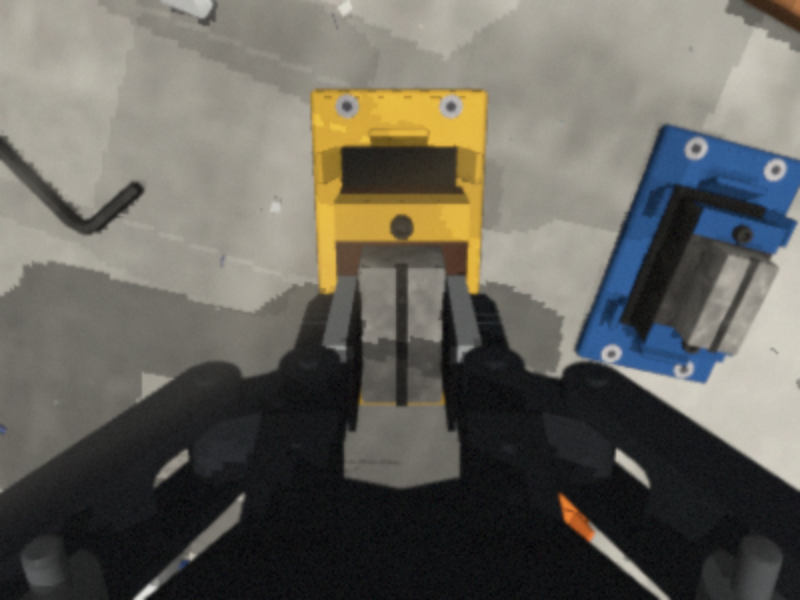

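Yellow die is over the yellow seat. Die front edge is at crop row 203 (335..470), floor front at row 147 (341..457), plate corners at (312,89) and (487,90). The blue die sits in its seat on the right.

```bash
python3 - <<'E'
from rel import *
rel("w8",(439.1,-8.7),102.9,[("dieL",(335,203),.0627),("dieR",(470,203),.0627),("floorL",(341,147),.008),("floorR",(457,147),.008),("plateL",(312,89),.007),("plateR",(487,90),.007)])
E
```

```text
dieL along 31.0 across -16.7
dieR along 31.0 across 18.5
floorL along 33.3 across -20.4
floorR along 33.3 across 20.1
plateL along 53.3 across -29.8
plateR along 53.0 across 29.9
```

apply_moves:
  steps:
    - [0,0,0.1,0,0,0]
    - [0,0,0.15,0,0,0]
    - [0,0,0.15,0,0,0]
    - [0,0,0.12,0,0,0]
    - [0,0,0.08,0,0,0]
    - [0,0,0.05,0,0,0]
    - [0,0,0.03,0,0,0]
    - [0,0,0.02,0,0,0]
    - [0,0,0.015,0,0,0]
    - [0,0,0.01,0,0,0]

```text
time: 45.5
tool_pos: [0.4392, -0.0087, 0.0285]
tool_rot: [180.0, 0.0, 102.9]
force: [-1.7, 1.0, -0.7]
width: 0.0204
grasp_force: 51.7
```

apply_moves:
  steps:
    - [0,0,0,0,0,0]
    - [0,0,0,0,0,0]
    - [0,0,0,0,0,0]
    - [0,0,0,0,0,0]
    - [0,0,0,0,0,0]
    - [0,0,0,0,0,0]
    - [0,0,0,0,0,0]
    - [0,0,0,0,0,0]
    - [0,0,0,0,0,0]
    - [0,0,0,0,0,0]

```text
time: 46.75
tool_pos: [0.4392, -0.0087, 0.0285]
tool_rot: [180.0, 0.0, 102.9]
force: [-2.4, 0.8, 4.6]
width: 0.0201
grasp_force: 52.2
```

Seated: height and force match. I'll release, rise and check everything.

apply_moves:
  steps:
    - [0,0,0,0,0,0]
    - [0,0,0,0,0,0]
    - [0,0,0,0,0,0]
    - [0,0,0,0,0,0]
    - [0,0,0,0,0,0]
    - [0,0,0,0,0,0]
    - [0,0,-0.5,0,0,0]
    - [0,0,-0.9,0,0,0]
    - [0,0,-1,0,0,0]
    - [0,0,-1,0,0,0]
  gripper: 1

```text
time: 48.0
tool_pos: [0.4389, -0.0087, 0.1997]
tool_rot: [180.0, -0.0, 102.9]
force: [1.1, 0.4, 0.3]
width: 0.0854
grasp_force: 0.0
```

apply_moves:
  steps:
    - [0,0,-0.5,0,0,0]
    - [0,0,-0.5,0,0,0]
    - [0,0,0,0,0,0]
    - [0,0,0,0,0,0]
    - [0,0,0,0,0,0]
    - [0,0,0,0,0,0]
    - [0,0,0,0,0,0]
    - [0,0,0,0,0,0]
    - [0,0,0,0,0,0]
    - [0,0,0,0,0,0]

```text
time: 49.25
tool_pos: [0.4391, -0.0087, 0.2483]
tool_rot: [180.0, -0.0, 102.9]
force: [-0.2, 0.2, 0.3]
width: 0.0852
grasp_force: 0.0
```

```bash
python3 - <<'E'
from h import *
im,d,m=shot("w9");print(manip.read_state()["time"])
cv2.imwrite("pics/w9c.png",cv2.resize(im[0:225,270:530],None,fx=3,fy=2.6,interpolation=cv2.INTER_CUBIC))
P=cloud(m,d)
for n,c,z in [("red",(441.6,142.3),.034),("blue",(550.2,3.3),.038),("yellow",(439.2,-8.5),.042),("case",(569.5,139.5),.030)]:
    M=(np.hypot(P[...,0]*1e3-c[0],P[...,1]*1e3-c[1])<7);print(n,"top z %.4f expect %.3f"%(np.median(P[M][:,2]),z))
E
```

```text
49.3
red top z 0.0329 expect 0.034
blue top z 0.0370 expect 0.038
yellow top z 0.0410 expect 0.042
case top z 0.0288 expect 0.030
```

View pics/w9c.png

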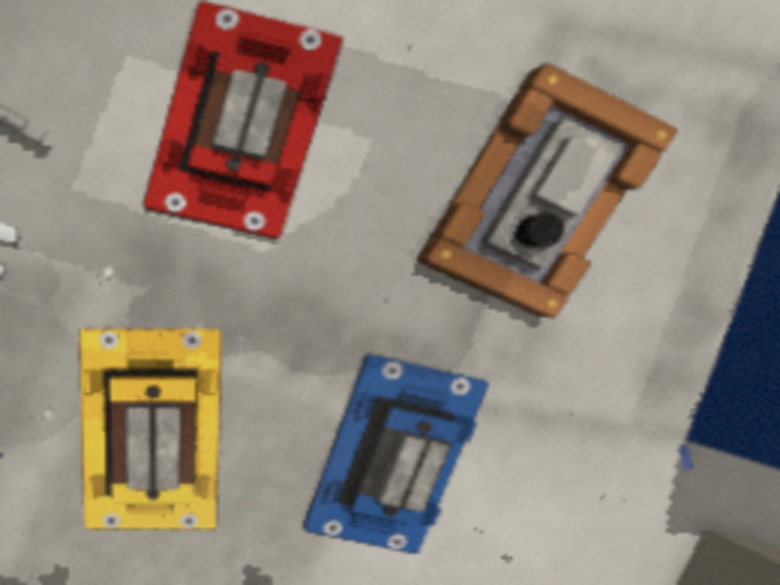

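All three dies show in their own seats and the gauge in its case. The tops read a uniform 1 mm under nominal, so everything is fully home.

```bash
python3 -c "
from rig import finish_job
print(finish_job())"
```

```text
the job is handed in; nothing more can be done
None
```

I put the gauge back in its case and set the red, blue and yellow dies flat in their own seats; the job is handed in at about 49 s of the 104 s allowed, with nothing dropped or tipped and the bottle and counter untouched, though no verdict came back.

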